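# Index the cake turntable and hold the stencil over the cake

### The arm

A 7-joint arm with a two-finger parallel gripper is mounted at the origin on the work surface. World frame = base frame: x ahead of the robot, y to its left, z up, the work surface at z = 0. Lengths are in mm, angles in rad, forces in N, time in s.
With the tool pointing down it reaches from about 350 to 900 mm from the base axis. Payload 19.9 kg.
Tool frame: the origin (TCP) lies at the centre of the arm's flange, where the gripper is bolted on; the fingertips stand 199 mm ahead of it and the grasp point (between the pads) lies 180 mm ahead of it (r.grip_point_offset is the distance from the TCP to the grasp point, in mm); z points along the fingers, y is the line along which they close (so a half turn about z gives the same grasp; the last joint's range is limited). The gripper opens to 94 mm and grips with 3 to 60 N. Pads are 16 mm wide; open, the fingers measure 119 mm over their backs; the gripper's body (75 mm by 177 mm) begins 78 mm behind the grasp point.
Start: joints at [-1.347, 0.417, -0.01, 1.614, 0.005, 1.111, -0.053], TCP at [163.56, 603.214, 404.625] pointing down, gripper open.
Joint ranges: [-2.81, 2.81], [-0.39, 2.02], [-1.27, 1.25], [0.06, 2.57], [-1.19, 4.33], [0.19, 2], [-2.82, 2.82]. Speed limits (rad/s): [1.89, 1.89, 2.39, 2.39, 3.01, 3.01, 3.01].

### API

Orientations are given as a 3x3 rotation matrix whose columns are the frame's x, y, z axes.
In Python, from cell import r, cams gives the robot as it stands.
- The arm moves only by the tool handwheel, called as a command line: name --argument value ..., lists and objects as JSON in quotes. Schema: {"type":"object","properties":{"deltas":{"type":"array","items":{"type":"object","properties":{"finger_gap":{"type":"number"},"d":{"type":"array","items":{"type":"number"},"minItems":3,"maxItems":3},"rz":{"type":"number"}},"additionalProperties":false,"required":["finger_gap"]},"minItems":1,"maxItems":20},"only":{"type":"string"},"quiet":{"type":"boolean"},"lines":{"type":"string"}},"required":["deltas"],"additionalProperties":false}. deltas is a list of rows, 1 to 20 of them, each an object with the fields finger_gap (the finger opening in mm), d (a list: dx, dy, dz in cm), rz (a turn about the tool's z in units of 0.05 rad); a field left out counts as zero (the opening has to be given); each row is the pose to reach, as a shift and turn from the pose commanded when the call began, along the tool's axes at that moment; what a row does not reach only later rows make up. A row lasts 1/8 s, in which the tool goes at most 62.5 mm and 0.188 rad, less where a joint would pass 70% of its speed; a pose out of reach is approached as far as the arm can. The fingers move at their own pace and stop on an object; the grip force is fixed at half the most. Time passes only in rows, so rows that do not move let the fingers close. The tool returns the time, the measured TCP pose, the force, the opening and the grip force at its end. only (a regular expression) keeps the lines of the reply that match it, lines (a string "A,B") keeps lines A to B, and quiet returns only ok. Input that does not fit is refused with a message, and nothing moves.
- r.sense(): the state, without advancing time (a new reading comes with each control period).
- cams.snapshot(name): name is "scene" or "side" or "wrist"; returns a dict with "img" (480x640x3 uint8, blue, green, red), "vertical_fov" (degrees; the focal length in pixels is half the picture's height over the tangent of half this angle, whatever the lens; pixels are square), "cx", "cy" (the principal point, pixels), "dist_coeffs" ([k1, k2, p1, p2, k3] as OpenCV has them; the pictures are not rectified), "position" and "attitude" of the camera in the world; the wrist camera has in their place "T_tool_cam" (4x4, takes a point from camera to tool coordinates, whose origin is the TCP and whose axes are the flange's). Camera axes: x right, y down, z forward; pixel columns grow to the right and rows downward; lengths in mm; the calibration is good to about 2 mm. A picture is of the moment at which its call begins: read the wrist's pose just before it. There is no depth.
- r.hand_in(): hands the job in; it is judged then, once.
The state is a dict: "time": time; "qpos": joint angles; "joint_vel": joint speeds; "effort": joint torques, N m; "position": TCP position; "tool_rot": TCP orientation; "wrist_force": force on the tool from outside, world axes, zero at the start; "moment": the same for the moment, N m; "grip_width": finger opening in mm; "grasp_force": force on a finger pad.
Only numpy, scipy, OpenCV 4.12 (cv2) and the standard library are available. Lean on these libraries where they do the work, as an engineer would, in place of code of your own. Each camera call takes 0.05 s, during which the arm holds its last target. There are 200 camera calls.

### The job

Lift the black sprung knob of the cake turntable, turn the table until the knob is at the red stud, and let the plunger drop fully home in the notch there. Then pick up the blue stencil by its fin, carry it over the spice rack, and finish while still holding it steady, level, squarely lined up with the outline of the cake and about one centimetre above the top of the cake, without touching it, ready for dusting. Nothing may touch the cake at any time, and leave the jars, mill and other kitchen things where they stand.

Things in the scene. Friction and masses are not known exactly. Their poses are not given: they have to be found in the camera images.
- base: fixed dark grey foot of the cake turntable, a disc 370 mm across, 20 mm thick; origin at the centre of its underside, on the vertical turning axis. On its top an arc of bright steel teeth, 8 mm high, 140 to 160 mm from the axis, has three 12 mm notches: the middle one towards the base's own -x, the others 0.6 rad either side. They stop the index pin unless it is lifted
- turntable (a joint): angle of the disc with cake and plunger about the base's vertical axis, rad, positive anticlockwise from above: 0 with the plunger in the middle notch (the start), +0.6 and -0.6 at the outer notches, end stops at +/-0.66. Light friction (0.05 N m); stays where it is left
- plunger (a joint): lift of the sprung index plunger, m: 0 = fully down (home in a notch), upper stop 0.016. Above 0.008 its 8 mm pin clears the teeth. The spring pushes it down with 3 N when home, 5.4 N at full lift. Let go away from a notch it rests on the teeth at about 0.006 to 0.007
- knob: black round plunger knob, 26 mm across, 34 mm tall, neck in its lowest 6 mm; origin at the centre of its underside, 150 mm from the turning axis and 76 mm above the counter when home. It does not spin; it rises with the plunger and travels with the disc on a steel arm whose top is 70 mm above the counter. Axes as the cake's; starts along the base's -x from the axis
- red_marker: red round stud, 16 mm across, 10 mm tall, on the base just outside the wanted outer notch, 173 mm from the turning axis, in line with it and the notch (23 mm outside the knob's path); origin at the centre of its underside, 20 mm above the counter. Which side it is on varies
- white_marker: the same stud in white, at the other outer notch: not wanted
- cake: brown rectangular cake, 130 mm along its x, 100 mm along y, 55 mm high, white beads round its foot, fixed centred on the turning disc (230 mm across, top 70 mm above the counter). Origin at the centre of its underside, on the turning axis; top 55 mm above it, 125 mm above the counter. Turns with the disc; its -x always points to the knob
- stencil: blue rigid stencil flat on the counter: barred plate 130 mm along x, 100 mm along y, 4 mm thick, same outline as the cake; on its centre an upright grip fin 50 mm along x, 12 mm thick along y, from 4 to 54 mm above the underside. Origin at the centre of its underside. About 0.12 kg. A half turn makes no difference
- rack: fixed open wooden spice rack between the stencil and the turntable, 320 mm along x, 75 mm along y, walls 45 mm high, floor 5 mm; origin at the centre of its underside. Holds three jars and the mill, the tallest reaching 165 mm above the counter
- jar_a: spice jar with a yellow label and black lid, 48 mm across, 105 mm tall, standing loose in the rack; origin at the centre of its foot. It may stand in any of the four places in the rack. Bystander.
- jar_b: spice jar with a green label and black lid, 48 mm across, 105 mm tall, standing loose in the rack; origin at the centre of its foot. It may stand in any of the four places in the rack. Bystander.
- jar_c: spice jar with a red label and black lid, 48 mm across, 105 mm tall, standing loose in the rack; origin at the centre of its foot. It may stand in any of the four places in the rack. Bystander.
- mill: dark wooden pepper mill, 52 mm across, 160 mm tall, standing loose in the rack, in any of its four places; origin at the centre of its foot. Bystander
- mug: blue mug, 80 mm across and 90 mm tall with a handle to its +y, origin at the centre of its foot. Bystander
- bowl: white bowl, 120 mm across and 50 mm tall, origin at the centre of its foot. Bystander
- oil: green glass oil bottle, 60 mm across, 200 mm tall, origin at the centre of its foot. Bystander
- spatula: spatula lying on the counter, steel blade 65 mm wide and wooden handle along its x, 280 mm long; origin on the counter under its middle. Bystander

How it is judged:
By the outcome, as a careful person would: the job done as asked, in the order asked, and still so for the second after the job is handed in, while the arm keeps its last pose, push and grip.
It also fails if it takes over 61 s, if anything falls off the work surface, if the arm or the gripper's body presses on something with over 40 N, if the wrist force passes 120 N, or if a joint passes its speed limit or range.

## Working session

There is one attempt and no reset: what is moved stays moved. The work goes in short steps, Python scripts to look and compute and a tool call to move; the robot and the scene stay as the last step left them, time stands still between calls to the robot, and variables do not carry over. Pictures are saved under pics/ and viewed, at most 12 in all, crops included, and the job is handed in when it is done.

```bash
mkdir -p pics; ls
```

Run:
```python
from cell import r,cams
import cv2,numpy as np
s=r.sense();print(s['time'],s['position'],s['tool_rot'],s['grip_width'])
for n in['scene','side','wrist']:
    c=cams.snapshot(n);cv2.imwrite(f'pics/{n}0.png',c['img']);print(n,{k:v for k,v in c.items() if k!='img'})
```

```text
pics
0.0 [163.51038198 603.08529662 404.0290456 ] [[-9.65144956e-01  2.61715771e-01 -2.61957684e-04]
 [ 2.61715894e-01  9.65144196e-01 -1.21329644e-03]
 [-6.47118743e-05 -1.23956543e-03 -9.99999230e-01]] 93.93910081564847
scene {'vertical_fov': 45.63556053648977, 'cx': 313.5602784960803, 'cy': 240.74070031011465, 'dist_coeffs': array([-0.01369981,  0.        ,  0.        ,  0.        ,  0.        ]), 'position': array([1319.19347881,  452.6264663 , 1312.66232975]), 'attitude': array([[-5.10613360e-01,  7.05664818e-01, -4.91234324e-01],
       [ 8.59810018e-01,  4.19639053e-01, -2.90912012e-01],
       [ 8.54734953e-04, -5.70911753e-01, -8.21010987e-01]])}
side {'vertical_fov': 48.67264203314502, 'cx': 316.97449307612646, 'cy': 238.42701519830032, 'dist_coeffs': array([0.01257584, 0.        , 0.        , 0.        , 0.        ]), 'position': array([ 533.00318116, -954.02764794,  931.8360446 ]), 'attitude': array([[ 0.9993171 , -0.02794064,  0.02417949],
       [-0.03664649, -0.66569101,  0.74532711],
       [-0.00472884, -0.74570423, -0.66626034]])}
wrist {'vertical_fov': 64.88800038076279, 'cx': 325.372028028441, 'cy': 238.04266492819008, 'dist_coeffs': array([-0.07022633,  0.        ,  0.        ,  0.        ,  0.        ]), 'T_tool_cam': array([[-9.17138439e-04, -9.68214146e-01, -2.50121025e-01,
         7.21667240e+01],
       [ 9.99999543e-01, -9.55620523e-04,  3.24134641e-05,
         2.13085031e-01],
       [-2.70403959e-04, -2.50120881e-01,  9.68214579e-01,
         1.92347740e+01],
       [ 0.00000000e+00,  0.00000000e+00,  0.00000000e+00,
         1.00000000e+00]])}
```

View pics/scene0.png

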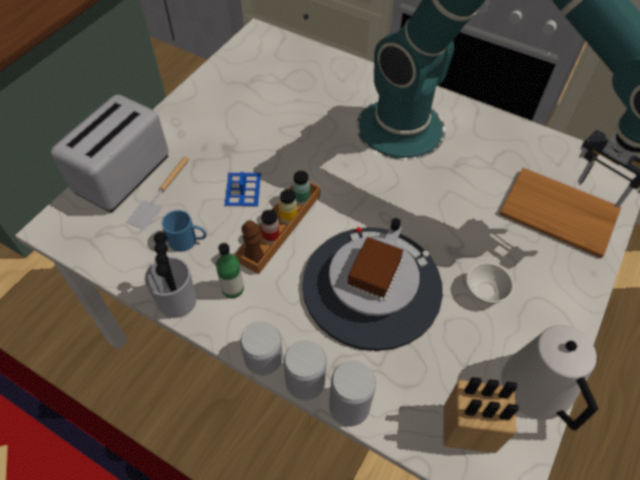

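View pics/side0.png

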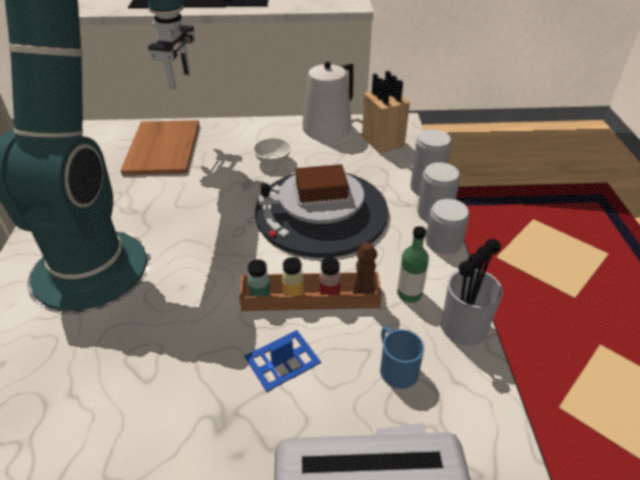

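The scene view shows the red stud at (360,230), the knob at (395,228), a white stud at (425,254), and the stencil at (242,188). In the side view the red stud is at (272,233), the knob at (265,190), and the stencil at (283,358). The red stud is on the robot's right (-y) side.

Create h.py:
```python
from cell import r,cams
import cv2,numpy as np
def cam(n):
    s=r.sense();c=cams.snapshot(n)
    f=240/np.tan(np.radians(c['vertical_fov'])/2)
    K=np.array([[f,0,c['cx']],[0,f,c['cy']],[0,0,1]])
    if n=='wrist':
        T=np.eye(4);T[:3,:3]=s['tool_rot'];T[:3,3]=s['position'];T=T@c['T_tool_cam'];R,p=T[:3,:3],T[:3,3]
    else:R,p=c['attitude'],c['position']
    return dict(img=c['img'],K=K,d=np.array(c['dist_coeffs']),R=R,p=p)
def rays(c,uv):
    n=cv2.undistortPoints(np.float64(uv).reshape(-1,1,2),c['K'],c['d'])[:,0]
    return np.c_[n,np.ones(len(n))]@c['R'].T
def onz(c,uv,z):
    d=rays(c,uv);return c['p']+d*((z-c['p'][2])/d[:,2])[:,None]
def proj(c,P):
    X=(np.float64(P).reshape(-1,3)-c['p'])@c['R']
    return cv2.projectPoints(X,np.zeros(3),np.zeros(3),c['K'],c['d'])[0][:,0]
def tri(cs,uvs):
    A=0;b=0
    for c,u in zip(cs,uvs):
        d=rays(c,[u])[0];d/=np.linalg.norm(d);M=np.eye(3)-np.outer(d,d);A=A+M;b=b+M@c['p']
    return np.linalg.solve(A,b)
```

Run:
```python
from h import *
np.set_printoptions(precision=1,suppress=True)
a,b=cam('scene'),cam('side')
for n,u,v in[('red',(360,230),(272,233)),('knobtop',(396,222),(265,187)),('stencil',(242,188),(283,358)),('mill',(249,228),(367,247)),('cake',(376,267),(322,183)),('oil',(225,248),(419,232)),('jarC',(269,218),(329,265)),('jarA',(288,198),(292,265)),('jarB',(301,177),(257,267))]:
    print(n,tri([a,b],[u,v]))
for n,c in(('scene',a),('side',b)):
    h=cv2.cvtColor(c['img'],cv2.COLOR_BGR2HSV)
    m=cv2.inRange(h,(105,150,60),(125,255,255))
    k,l,s,ce=cv2.connectedComponentsWithStats(m)
    print(n,[(s[i].tolist(),ce[i]) for i in range(1,k) if s[i][4]>40])
```

```text
red [449.9  88.5  23.2]
knobtop [433.6 180.7 104.2]
stencil [ 482.1 -291.1    6.9]
mill [ 671.1 -117.1  152.6]
cake [583.8 198.3 100.1]
oil [ 775.4 -114.6  192.3]
jarC [ 588.7 -115.8  100.7]
jarA [ 505.2 -109.9   99.1]
jarB [ 427.1 -116.9  103.8]
scene [([226, 173, 34, 33, 445], array([242.3, 188.9]))]
side [([246, 332, 73, 58, 1380], array([281.4, 358.5]))]
```

Units first: shifts go in cm and turns go in units of 0.05 rad. So -418 mm is -41.8, -335 mm is -33.5, -0.36 rad is -7.2.

handwheel --deltas '[{"finger_gap":60,"d":[-21,-16.8,-1.3],"rz":-3.6},{"finger_gap":60,"d":[-41.8,-33.5,-2.6],"rz":-7.2},{"finger_gap":60,"d":[-41.8,-33.5,-2.6],"rz":-7.2},{"finger_gap":60,"d":[-41.8,-33.5,-2.6],"rz":-7.2},{"finger_gap":60,"d":[-41.8,-33.5,-2.6],"rz":-7.2},{"finger_gap":60,"d":[-41.8,-33.5,-2.6],"rz":-7.2},{"finger_gap":60,"d":[-41.8,-33.5,-2.6],"rz":-7.2},{"finger_gap":60,"d":[-41.8,-33.5,-2.6],"rz":-7.2},{"finger_gap":60,"d":[-41.8,-33.5,-2.6],"rz":-7.2},{"finger_gap":60,"d":[-41.8,-33.5,-2.6],"rz":-7.2},{"finger_gap":60,"d":[-41.8,-33.5,-2.6],"rz":-7.2},{"finger_gap":60,"d":[-41.8,-33.5,-2.6],"rz":-7.2}]'

```text
time: 1.75
position: [478.8, 171.5, 430.6]
tool_rot: [[-0.995, -0.097, -0.0], [-0.097, 0.995, 0.0], [0.0, 0.0, -1.0]]
wrist_force: [0.6, 0.1, 0.7]
grip_width: 60.1
grasp_force: 0.0
```

Run:
```python
from h import *
print(r.sense()['qpos'])
c=cam('wrist');cv2.imwrite('pics/w1.png',c['img']);np.save('w1.npy',c,allow_pickle=True)
```

```text
[-0.61550607  0.18321416  0.23922444  1.87594894 -0.04891539  1.08819399
  1.31032569]
```

View pics/w1.png

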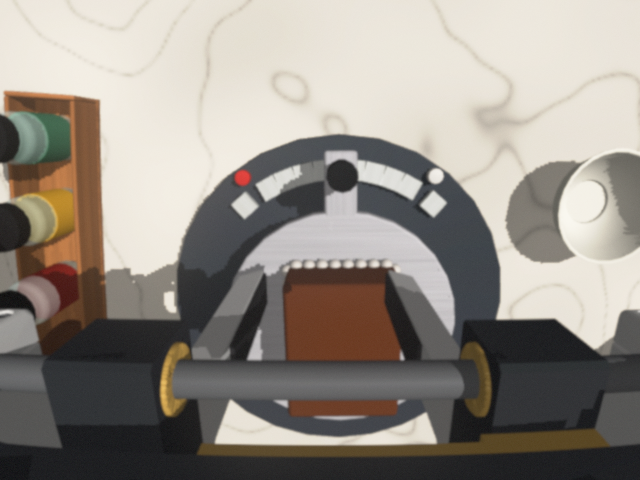

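Wrist view: red stud at (243,178), white stud at (436,176), knob top at (342,176), and the cake's near edge from (287,270) to (392,268).

Create m.py:
```python
from h import *
np.set_printoptions(precision=2,suppress=True)
c=np.load('w1.npy',allow_pickle=True).item()
h=cv2.cvtColor(c['img'],cv2.COLOR_BGR2HSV);g=c['img'].max(2)
def cen(m,box):
    x0,y0,x1,y1=box;mm=np.zeros_like(m);mm[y0:y1,x0:x1]=m[y0:y1,x0:x1]
    M=cv2.moments(mm,True);return (M['m10']/M['m00'],M['m01']/M['m00']),M['m00']
ru,_=cen(cv2.inRange(h,(0,150,80),(10,255,255)),(225,160,262,195));
wu,_=cen(cv2.inRange(g,170,255),(426,166,447,187))
ku,ka=cen(cv2.inRange(g,0,48),(322,155,362,196))
print(ru,wu,ku,ka)
R=onz(c,[ru],27)[0];W=onz(c,[wu],27)[0];Kn=onz(c,[ku],108)[0]
print('red',R,'white',W,'dist',np.linalg.norm(R-W),'knob',Kn)
m=(R+W)/2;t=(W-R)/np.linalg.norm(W-R);n=np.array([t[1],-t[0],0]);n*=np.sign(n[0])
ax=m+n*142.8;print('axis',ax,'yaw',np.arctan2(n[1],n[0]),'knob r',np.linalg.norm((Kn-ax)[:2]),'knob pred',ax-n*150)
d=ax-Kn;print('yaw from knob',np.arctan2(d[1],d[0]))
print(onz(c,[(286,268),(394,267),(397,414),(291,415)],125))
b=cam('side');a=cam('scene')
P=ax-n*150;P[2]=110
print(proj(a,P),proj(b,P))
# base contour ellipse in scene/side
for c2 in(a,b):
    th=np.linspace(0,2*np.pi,73)
    Q=np.c_[ax[0]+185*np.cos(th),ax[1]+185*np.sin(th),20+0*th]
    q=proj(c2,Q);print(q.min(0),q.max(0))
```

```bash
python3 m.py
```

```text
(242.21808510638297, 177.37234042553192) (436.7286432160804, 174.68341708542712) (341.391975308642, 175.49537037037038) 648.0
red [450.59  84.14  27.  ] white [428.78 280.46  27.  ] dist 197.52837800082992 knob [432.47 179.99 108.  ]
axis [581.61 198.07  27.  ] yaw 0.110648263784057 knob r 150.22752131653067 knob pred [432.53 181.5   27.  ]
yaw from knob 0.12060335080090288
[[508.29 142.78 125.  ]
 [499.2  228.84 125.  ]
 [638.92 252.5  125.  ]
 [648.85 156.63 125.  ]]
[[396.57 220.67]] [[264.28 184.93]]
[302.77 226.09] [444.14 348.26]
[253.72 168.5 ] [388.06 252.32]
```

In the tool's units: 152 mm is 15.2, 60 mm is 6, -0.018 rad is -0.36.

handwheel --deltas '[{"finger_gap":60,"d":[4.5,1.36,2],"rz":-0.36},{"finger_gap":60,"d":[4.5,1.36,6],"rz":-0.36},{"finger_gap":60,"d":[4.5,1.36,11],"rz":-0.36},{"finger_gap":60,"d":[4.5,1.36,14],"rz":-0.36},{"finger_gap":60,"d":[4.5,1.36,15.2],"rz":-0.36},{"finger_gap":60,"d":[4.5,1.36,15.2],"rz":-0.36},{"finger_gap":0,"d":[4.5,1.36,15.2],"rz":-0.36},{"finger_gap":0,"d":[4.5,1.36,15.2],"rz":-0.36},{"finger_gap":0,"d":[4.5,1.36,15.2],"rz":-0.36},{"finger_gap":0,"d":[4.5,1.36,15.2],"rz":-0.36},{"finger_gap":0,"d":[4.5,1.36,15.2],"rz":-0.36},{"finger_gap":0,"d":[4.5,1.36,15.2],"rz":-0.36}]'

```text
time: 3.4
position: [433.3, 179.8, 278.8]
tool_rot: [[-0.994, -0.113, 0.0], [-0.113, 0.994, 0.0], [-0.0, 0.0, -1.0]]
wrist_force: [-1.0, 0.2, 5.5]
grip_width: 25.2
grasp_force: 30.0
```

```bash
python3 -c "
from h import *
cv2.imwrite('pics/w2.png',cam('wrist')['img']);print(r.sense()['moment'])"
```

```text
[0.00550702 0.32914444 0.02075128]
```

View pics/w2.png

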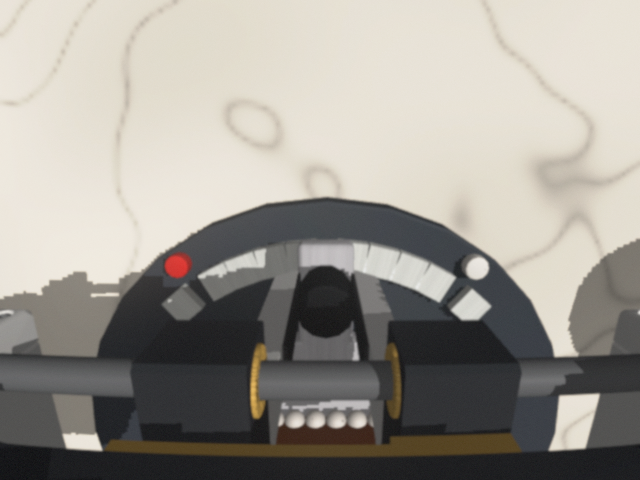

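The knob is held between the pads (opening 25 mm) and centred near (326,300). Next: lift, then turn along the arc.

In the tool's units: -12 mm is -1.2, -6 mm is -0.6.

handwheel --deltas '[{"finger_gap":0,"d":[0,0,-0.6]},{"finger_gap":0,"d":[0,0,-1.2]},{"finger_gap":0,"d":[0,0,-1.2]},{"finger_gap":0,"d":[0,0,-1.2]}]'

```text
time: 3.95
position: [433.3, 179.7, 290.7]
tool_rot: [[-0.994, -0.113, 0.0], [-0.113, 0.994, 0.0], [-0.0, -0.0, -1.0]]
wrist_force: [4.4, 0.3, -5.3]
grip_width: 24.7
grasp_force: 30.0
```

handwheel --deltas '[{"finger_gap":0,"d":[-0.02,-0.75,0],"rz":-1},{"finger_gap":0,"d":[-0.075,-1.5,0],"rz":-2},{"finger_gap":0,"d":[-0.17,-2.24,0],"rz":-3},{"finger_gap":0,"d":[-0.3,-2.98,0],"rz":-4},{"finger_gap":0,"d":[-0.47,-3.71,0],"rz":-5},{"finger_gap":0,"d":[-0.67,-4.43,0],"rz":-6},{"finger_gap":0,"d":[-0.91,-5.14,0],"rz":-7},{"finger_gap":0,"d":[-1.18,-5.84,0],"rz":-8},{"finger_gap":0,"d":[-1.49,-6.52,0],"rz":-9},{"finger_gap":0,"d":[-1.84,-7.19,0],"rz":-10},{"finger_gap":0,"d":[-2.21,-7.84,0],"rz":-11},{"finger_gap":0,"d":[-2.62,-8.47,0],"rz":-12},{"finger_gap":0,"d":[-2.62,-8.47,0],"rz":-12},{"finger_gap":0,"d":[-2.62,-8.47,0],"rz":-12}]'

```text
time: 5.7
position: [468.7, 98.9, 290.6]
tool_rot: [[-0.757, -0.654, -0.0], [-0.654, 0.757, 0.0], [-0.0, 0.0, -1.0]]
wrist_force: [3.4, 3.7, -5.1]
grip_width: 25.0
grasp_force: 30.0
```

```bash
python3 -c "
from h import *
s=r.sense();p=s['position']-np.array([581.6,198,0]);R=s['tool_rot']
print(np.hypot(*p[:2]),np.arctan2(-p[1],-p[0])-.115,np.arctan2(-R[1,0],-R[0,0])-.115)
cv2.imwrite('pics/w3.png',cam('wrist')['img'])"
```

```text
150.2198247788916 0.6054501673440241 0.5972753390962409
```

View pics/w3.png

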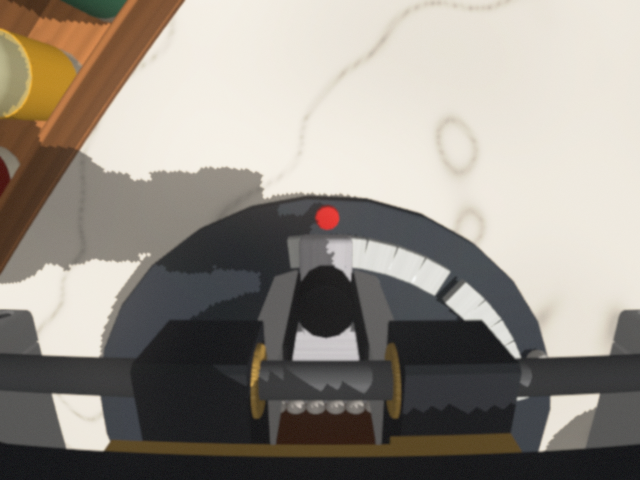

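The red stud at (327,218) lines up with the knob and arm (326). Lowering while still gripped; force will show whether the pin drops into the notch.

In the tool's units: 12 mm is 1.2, 8 mm is 0.8.

handwheel --deltas '[{"finger_gap":0,"d":[0,0,0.4]},{"finger_gap":0,"d":[0,0,0.8]},{"finger_gap":0,"d":[0,0,0.8]},{"finger_gap":0,"d":[0,0,1]},{"finger_gap":0,"d":[0,0,1.2]},{"finger_gap":0,"d":[0,0,1.2]}]'

```text
time: 6.5
position: [469.0, 98.4, 278.9]
tool_rot: [[-0.756, -0.654, 0.0], [-0.654, 0.756, -0.0], [-0.0, -0.0, -1.0]]
wrist_force: [2.2, 1.9, 3.5]
grip_width: 25.2
grasp_force: 30.0
```

Back to the home height with no blocking force, so the pin is home. Release, rise straight up, and check.

In the tool's units: -60 mm is -6, -150 mm is -15.

handwheel --deltas '[{"finger_gap":60},{"finger_gap":60},{"finger_gap":60},{"finger_gap":60},{"finger_gap":60,"d":[0,0,-2]},{"finger_gap":60,"d":[0,0,-6]},{"finger_gap":60,"d":[0,0,-11]},{"finger_gap":60,"d":[0,0,-15]},{"finger_gap":60,"d":[0,0,-15]},{"finger_gap":60,"d":[0,0,-15]}]'

```text
time: 7.75
position: [468.6, 98.5, 428.0]
tool_rot: [[-0.756, -0.654, -0.001], [-0.654, 0.756, -0.0], [0.001, 0.0, -1.0]]
wrist_force: [0.4, -0.5, -0.3]
grip_width: 59.6
grasp_force: 0.0
```

Run:
```python
from h import *
np.set_printoptions(precision=2,suppress=True)
c=cam('wrist');cv2.imwrite('pics/w4.png',c['img']);np.save('w4.npy',c,allow_pickle=True)
ax=np.array([581.6,198]);
for th in(.58,.6,.62):
  n=np.array([np.cos(.115+th),np.sin(.115+th)])
  print(th,proj(c,np.r_[ax-150*n,110]),proj(c,np.r_[ax-150*n,116]),proj(c,np.r_[ax-173*n,27]),proj(c,[np.r_[ax-65*n+s*50*np.array([-n[1],n[0]]),125] for s in(-1,1)]))
```

```text
0.58 [[330.42 232.87]] [[330.51 234.64]] [[329.84 191.48]] [[268.77 334.82]
 [388.14 336.65]]
0.6 [[326.73 232.84]] [[326.76 234.61]] [[326.42 191.45]] [[267.27 335.87]
 [386.66 335.58]]
0.62 [[323.05 232.89]] [[323.   234.66]] [[323.01 191.49]] [[265.79 336.95]
 [385.15 334.54]]
```

View pics/w4.png

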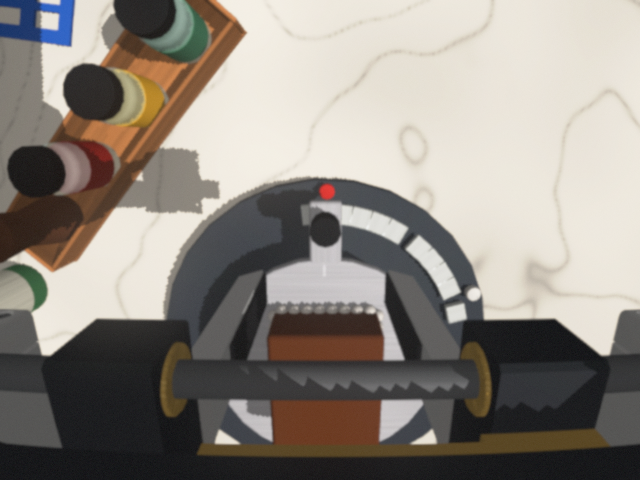

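The knob is home at (325,230), matching the predicted (327,233). The red stud is at (327,191), and the cake edge at row 335 runs from x=269 to 384, as predicted. Now for the stencil.

Run:
```python
from h import *
np.set_printoptions(precision=3,suppress=True)
print(r.sense()['qpos'])
for n in('side','scene'):
    c=cam(n);h=cv2.cvtColor(c['img'],cv2.COLOR_BGR2HSV)
    m=cv2.inRange(h,(105,150,60),(125,255,255))
    k,l,s,ce=cv2.connectedComponentsWithStats(m);i=1+np.argmax(s[1:,4])
    ys,xs=np.where(l==i);P=onz(c,np.c_[xs,ys],4)[:,:2].astype(np.float32)
    rc=cv2.minAreaRect(P);print(n,rc);print(cv2.boxPoints(rc))
R=r.sense()['tool_rot'];p=r.sense()['position'];print(R.T@(np.array([470,-290,430])-p))
```

```text
[-0.4    0.129  0.14   1.942 -0.02   1.073  2.033]
side ((479.9232482910156, -290.9794006347656), (124.05127716064453, 94.8469009399414), 30.115495681762695)
[[ 402.476 -281.078]
 [ 450.065 -363.122]
 [ 557.371 -300.88 ]
 [ 509.782 -218.836]]
scene ((481.54571533203125, -289.612548828125), (124.08692169189453, 93.2531967163086), 30.175724029541016)
[[ 404.473 -280.491]
 [ 451.347 -361.107]
 [ 558.619 -298.734]
 [ 511.745 -218.118]]
[ 253.217 -294.693   -2.116]
```

handwheel --deltas '[{"finger_gap":60,"d":[15.7,-31.8,0],"rz":3.74},{"finger_gap":60,"d":[15.7,-31.8,0],"rz":3.74},{"finger_gap":60,"d":[15.7,-31.8,0],"rz":3.74},{"finger_gap":60,"d":[15.7,-31.8,0],"rz":3.74},{"finger_gap":60,"d":[15.7,-31.8,0],"rz":3.74},{"finger_gap":60,"d":[15.7,-31.8,0],"rz":3.74},{"finger_gap":60,"d":[15.7,-31.8,0],"rz":3.74},{"finger_gap":60,"d":[15.7,-31.8,0],"rz":3.74},{"finger_gap":60,"d":[15.7,-31.8,0],"rz":3.74},{"finger_gap":60,"d":[15.7,-31.8,0],"rz":3.74}]'

```text
time: 9.15
position: [558.2, -243.8, 428.8]
tool_rot: [[-0.864, -0.503, 0.0], [-0.503, 0.864, 0.0], [-0.0, 0.0, -1.0]]
wrist_force: [-0.1, 0.4, 0.3]
grip_width: 60.4
grasp_force: 0.0
```

Run:
```python
from h import *
np.set_printoptions(precision=3,suppress=True)
print(r.sense()['qpos'])
c=cam('wrist');cv2.imwrite('pics/w5.png',c['img']);np.save('w5.npy',c,allow_pickle=True)
```

```text
[ 0.072  0.385  0.379  1.639 -0.153  1.147  2.587]
```

View pics/w5.png

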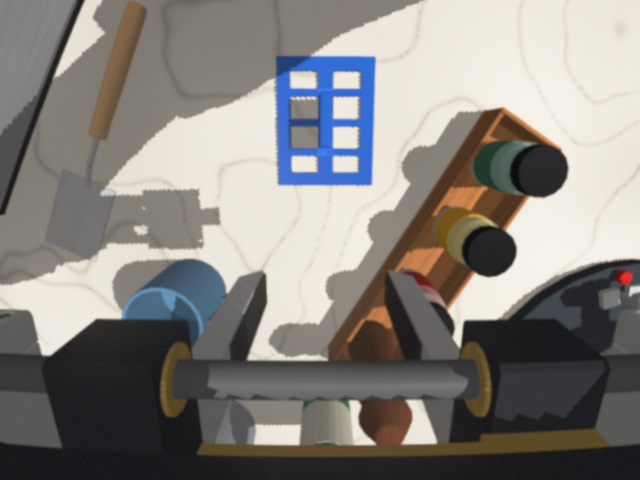

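The stencil plate spans (278,57) to (373,185) with the fin at its centre; the rack lies to the right.

Run:
```python
from h import *
np.set_printoptions(precision=3,suppress=True)
c=np.load('w5.npy',allow_pickle=True).item();h=cv2.cvtColor(c['img'],cv2.COLOR_BGR2HSV)
m=cv2.inRange(h,(105,130,40),(125,255,255));m[200:]=0
ys,xs=np.where(m>0);P=onz(c,np.c_[xs,ys],4)[:,:2].astype(np.float32)
rc=cv2.minAreaRect(P);print(rc)
q=rc[0];yaw=np.radians(rc[2]) if rc[1][0]>rc[1][1] else np.radians(rc[2]-90)
print(yaw)
s=r.sense();R=s['tool_rot'];p=s['position'];print(np.arctan2(-R[1,0],-R[0,0]),R.T@(np.array([*q,218])-p))
```

```text
((479.8817443847656, -290.0670471191406), (128.04689025878906, 98.38467407226562), 29.784515380859375)
0.519837859506889
0.5272907331191614 [ 90.998  -0.447 210.831]
```

In the tool's units: 91 mm is 9.1, 50 mm is 5, 0.006 rad is 0.12.

handwheel --deltas '[{"finger_gap":60,"d":[5,-0.05,0],"rz":0.12},{"finger_gap":60,"d":[9.1,-0.05,2],"rz":0.12},{"finger_gap":60,"d":[9.1,-0.05,7.5],"rz":0.12},{"finger_gap":60,"d":[9.1,-0.05,13],"rz":0.12},{"finger_gap":60,"d":[9.1,-0.05,18],"rz":0.12},{"finger_gap":60,"d":[9.1,-0.05,20.5],"rz":0.12},{"finger_gap":60,"d":[9.1,-0.05,21.3],"rz":0.12},{"finger_gap":60,"d":[9.1,-0.05,21.3],"rz":0.12},{"finger_gap":0,"d":[9.1,-0.05,21.3],"rz":0.12},{"finger_gap":0,"d":[9.1,-0.05,21.3],"rz":0.12},{"finger_gap":0,"d":[9.1,-0.05,21.3],"rz":0.12},{"finger_gap":0,"d":[9.1,-0.05,21.3],"rz":0.12},{"finger_gap":0,"d":[9.1,-0.05,21.3],"rz":0.12},{"finger_gap":0,"d":[9.1,-0.05,21.3],"rz":0.12},{"finger_gap":0,"d":[9.1,-0.05,21.3],"rz":0.12}]'

```text
time: 11.08
position: [479.7, -290.8, 215.7]
tool_rot: [[-0.868, -0.497, -0.0], [-0.497, 0.868, 0.0], [0.0, 0.0, -1.0]]
wrist_force: [-0.3, 1.3, 2.3]
grip_width: 12.2
grasp_force: 30.0
```

```bash
python3 -c "
from h import *
s=r.sense();print(s['qpos'],s['moment'])
cv2.imwrite('pics/w6.png',cam('wrist')['img'])"
```

```text
[ 0.26796752  0.57273281  0.28247205  1.91368385 -0.24023447  0.68777689
  2.78528401] [0.23118986 0.20781481 0.09468466]
```

View pics/w6.png

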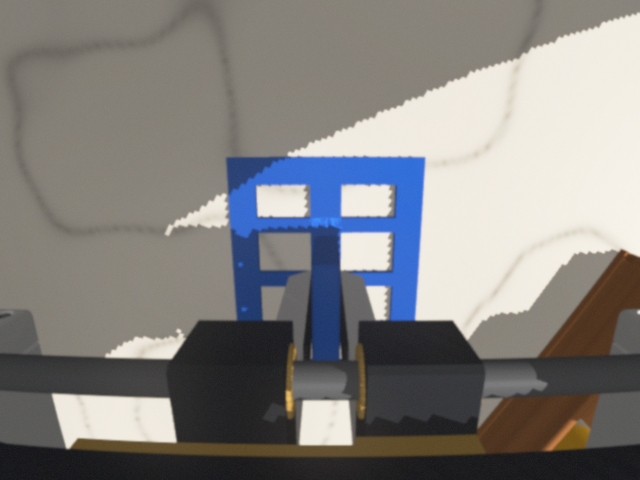

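The fin is gripped (12.2 mm, 30 N) and the plate is square to the tool, its outer edge running along row 157 from x=228 to 424. Lift and measure the hold.

In the tool's units: -214 mm is -21.4, -190 mm is -19.

handwheel --deltas '[{"finger_gap":0,"d":[0,0,-1]},{"finger_gap":0,"d":[0,0,-4]},{"finger_gap":0,"d":[0,0,-9]},{"finger_gap":0,"d":[0,0,-14]},{"finger_gap":0,"d":[0,0,-19]},{"finger_gap":0,"d":[0,0,-21.4]},{"finger_gap":0,"d":[0,0,-21.4]},{"finger_gap":0,"d":[0,0,-21.4]}]'

```text
time: 12.12
position: [479.5, -290.6, 428.7]
tool_rot: [[-0.868, -0.497, -0.001], [-0.497, 0.868, 0.0], [0.001, 0.001, -1.0]]
wrist_force: [0.8, 0.2, -1.3]
grip_width: 11.6
grasp_force: 30.0
```

Create st.py:
```python
from h import *
np.set_printoptions(precision=3,suppress=True)
s=r.sense();R=s['tool_rot'];p=s['position'];print(s['qpos'],s['wrist_force'])
c=cam('wrist');h=cv2.cvtColor(c['img'],cv2.COLOR_BGR2HSV)
m=cv2.inRange(h,(105,130,40),(125,255,255));m[330:]=0;m[:,:200]=0;m[:,450:]=0
# plate in tool frame, top face assumed 212 ahead
ys,xs=np.where(m>0);P=(onz(c,np.c_[xs,ys],p[2]-212)-p)@R
mm=(P[:,0]>20);hull=cv2.convexHull(P[mm,:2].astype(np.float32))[:,0]
print('x max',P[:,0].max());
far=[P[np.abs(P[:,1]-y)<1.5,0].max() for y in range(-40,41,10)];print('far edge',np.array(far),'slope',np.polyfit(range(-40,41,10),far,1)[0])
for x in(50,40,30,20,10):
    q=P[np.abs(P[:,0]-x)<1,1];print(x,q.min(),q.max()) if len(q) else None
```

```bash
python3 st.py
```

```text
[ 0.189  0.291  0.367  1.76  -0.115  1.113  2.684] [ 0.844  0.153 -1.298]
x max 63.839371638727094
far edge [63.374 63.307 63.751 63.221 63.697 63.695 63.711 63.741 63.789] slope 0.005599269353462668
50 -49.36639525730956 49.564723831729275
40 -49.90145128096509 49.62474754669986
30 -49.53922922951419 49.67177075657326
20 -49.08540100983348 49.77018221245852
10 -49.17929340516337 49.85424433057968
```

In the tool's units: 373.2 mm is 37.32, -330.5 mm is -33.05, -0.195 rad is -3.9.

handwheel --deltas '[{"finger_gap":0,"d":[-1.3,1.5,0]},{"finger_gap":0,"d":[-4,4.5,0],"rz":-0.4},{"finger_gap":0,"d":[-7.3,8.2,0],"rz":-0.8},{"finger_gap":0,"d":[-10.6,11.9,0],"rz":-1.2},{"finger_gap":0,"d":[-13.9,15.7,0],"rz":-1.6},{"finger_gap":0,"d":[-17.2,19.4,0],"rz":-2},{"finger_gap":0,"d":[-20.5,23.1,0],"rz":-2.4},{"finger_gap":0,"d":[-23.8,26.9,0],"rz":-2.8},{"finger_gap":0,"d":[-27.1,30.6,0],"rz":-3.2},{"finger_gap":0,"d":[-29.8,33.6,0],"rz":-3.6},{"finger_gap":0,"d":[-31.7,35.8,0],"rz":-3.8},{"finger_gap":0,"d":[-33.05,37.32,0],"rz":-3.9},{"finger_gap":0,"d":[-33.05,37.32,0],"rz":-3.9},{"finger_gap":0,"d":[-33.05,37.32,0],"rz":-3.9},{"finger_gap":0,"d":[-33.05,37.32,0],"rz":-3.9}]'

```text
time: 14.05
position: [581.1, 196.2, 429.8]
tool_rot: [[-0.756, -0.655, 0.0], [-0.655, 0.756, -0.0], [0.0, -0.0, -1.0]]
wrist_force: [0.3, 0.1, -1.3]
grip_width: 12.1
grasp_force: 30.0
```

```bash
python3 st.py
```

Run:
```python
from h import *
cv2.imwrite('pics/w7.png',cam('wrist')['img'])
s,d=cam('scene')['img'],cam('side')['img']
cv2.imwrite('pics/sd7.png',np.hstack([cv2.resize(s[130:370,280:480],(400,480)),cv2.resize(d[60:300,220:420],(400,480))]))
```

```text
[-0.435  0.375  0.077  1.619 -0.031  1.149  1.934] [ 0.293  0.064 -1.298]
x max 64.7943965537842
far edge [64.362 64.788 64.737 64.702 64.19  64.189 64.206 64.239 63.791] slope -0.009175186163310107
50 -49.958323756672435 49.47057397413429
40 -49.51907740702458 49.532207782994526
30 -49.61722810987675 49.61342998736308
20 -49.73606972535174 49.6469090275885
10 -49.80350672246431 49.22393580805538
```

View pics/w7.png

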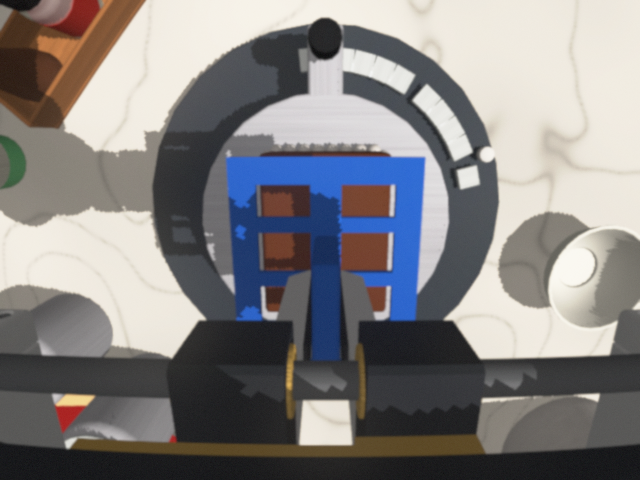

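The stencil (228–424, centre x 326) hangs over the cake, whose visible edge runs 262–390 (centre 326), with the knob at (325,38). Fine check with all the knob and stud sightings.

Run:
```python
from h import *
from scipy.optimize import least_squares
np.set_printoptions(precision=3,suppress=True)
w7=cam('wrist');w1=np.load('w1.npy',allow_pickle=True).item();w4=np.load('w4.npy',allow_pickle=True).item()
def blob(c,box,kind):
    x0,y0,x1,y1=box;I=c['img'][y0:y1,x0:x1].astype(int);g=I.max(2)
    m=dict(k=g<48,w=I.min(2)>185,r=(I[...,2]>110)&(I[...,1]<90))[kind].astype(np.uint8)
    n,l,s,ce=cv2.connectedComponentsWithStats(m);i=1+np.argmax(s[1:,4]);return ce[i]+[x0,y0],s[i,4]
obs=[]
for nm,c,th,items in(('w1',w1,0,[('k',(322,155,362,196)),('r',(225,160,262,195)),('w',(426,166,447,187))]),
   ('w4',w4,.6,[('k',(308,208,345,248)),('r',(315,180,340,202)),('w',(464,286,484,303))]),
   ('w7',w7,.6,[('k',(300,10,350,62)),('w',(478,145,499,165))])):
    for k,b in items:
        u,a=blob(c,b,k);obs.append((nm,c,th,k,u));print(nm,k,u,a)
def pt(v,th,k):
    if k=='k':a,rr,z=th,150,107
    else:a,rr,z=(.6 if k=='r' else -.6),173,28
    a=a+v[2];return [v[0]-rr*np.cos(a),v[1]-rr*np.sin(a),z]
def fit(sel):
    f=lambda v:np.concatenate([proj(c,pt(v,th,k))[0]-u for nm,c,th,k,u in obs if nm in sel])
    s=least_squares(f,[581.6,198,.115],x_scale=[1,1,.01],loss='soft_l1');print(sel,s.x,s.fun);return s.x
fit(['w1','w4','w7']);fit(['w1']);fit(['w4','w7']);fit(['w7'])
```

```text
w1 k [341.436 175.598] 622
w1 r [242.399 177.197] 238
w1 w [435.769 175.423] 156
w4 k [320.357 224.038] 185
w4 r [326.851 191.199] 221
w4 w [475.587 292.867] 150
w7 k [323.614  38.069] 999
w7 w [489.958 153.203] 261
['w1', 'w4', 'w7'] [581.829 197.597   0.113] [ 0.678  0.26  -0.147  0.695 -0.649 -0.709  6.132  7.835 -0.572  0.289
 -2.165 -0.399  2.095 -2.399 -3.848 -0.28 ]
['w1'] [581.842 196.628   0.107] [ 0.734  0.142 -0.197 -0.05  -0.681 -0.149]
['w4', 'w7'] [581.887 198.806   0.12 ] [ 5.901  8.827 -0.922  1.117 -1.755 -0.666  1.838 -1.206 -3.407 -0.587]
['w7'] [582.401 199.886   0.128] [ 0.974  0.368 -3.399 -0.695]
```

View pics/sd7.png

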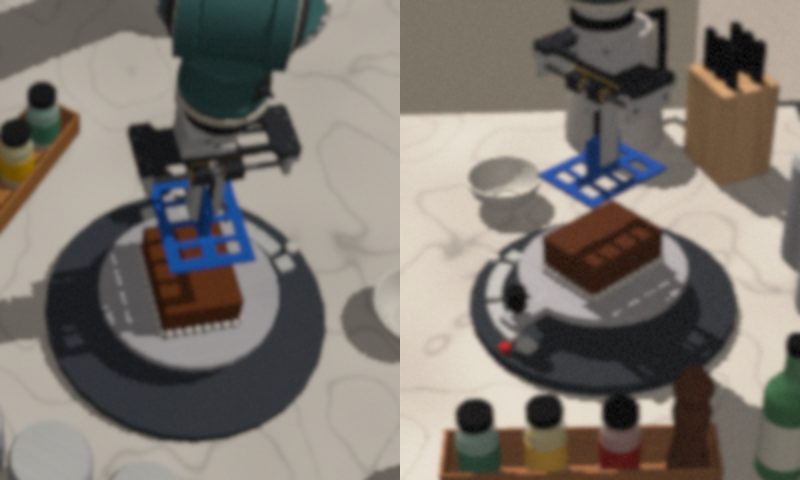

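The side views show the stencil level above the cake. Lower most of the way, then check.

In the tool's units: 10 mm is 1, -0.5 mm is -0.05.

handwheel --deltas '[{"finger_gap":0,"d":[-0.05,0.02,1]},{"finger_gap":0,"d":[-0.12,0.04,3]},{"finger_gap":0,"d":[-0.12,0.04,4.8]},{"finger_gap":0,"d":[-0.12,0.04,5.8]},{"finger_gap":0,"d":[-0.12,0.04,6.2]},{"finger_gap":0,"d":[-0.12,0.04,6.2]},{"finger_gap":0,"d":[-0.12,0.04,6.2]}]'

```text
time: 15.18
position: [581.8, 198.4, 368.3]
tool_rot: [[-0.755, -0.656, 0.001], [-0.656, 0.755, 0.0], [-0.001, -0.0, -1.0]]
wrist_force: [0.1, -0.2, -1.7]
grip_width: 11.8
grasp_force: 30.0
```

```bash
python3 st.py
```

Run:
```python
from h import *
w=cam('wrist')['img'];a,b=cam('scene'),cam('side')
cv2.imwrite('pics/c8.png',np.hstack([cv2.resize(w[90:330,200:450],(500,480),interpolation=cv2.INTER_CUBIC),cv2.resize(b['img'][140:220,270:370],(300,240),interpolation=cv2.INTER_CUBIC).repeat(1,0) if 0 else np.vstack([cv2.resize(b['img'][140:220,270:370],(300,240),interpolation=cv2.INTER_CUBIC),cv2.resize(a['img'][220:300,330:430],(300,240),interpolation=cv2.INTER_CUBIC)])]))
```

```text
[-0.433  0.434  0.072  1.679 -0.035  1.029  1.936] [ 0.071 -0.205 -1.712]
x max 64.86191881523357
far edge [64.854 64.79  64.738 64.703 64.685 64.684 64.701 64.241 64.285] slope -0.006696734176422007
50 -49.94727343509432 49.458875233818276
40 -49.51038580235745 49.52275087080672
30 -49.61082962714592 49.60627203122887
20 -49.73203021558326 49.60786856958959
10 -49.8016435586144 49.221339022200794
```

View pics/c8.png

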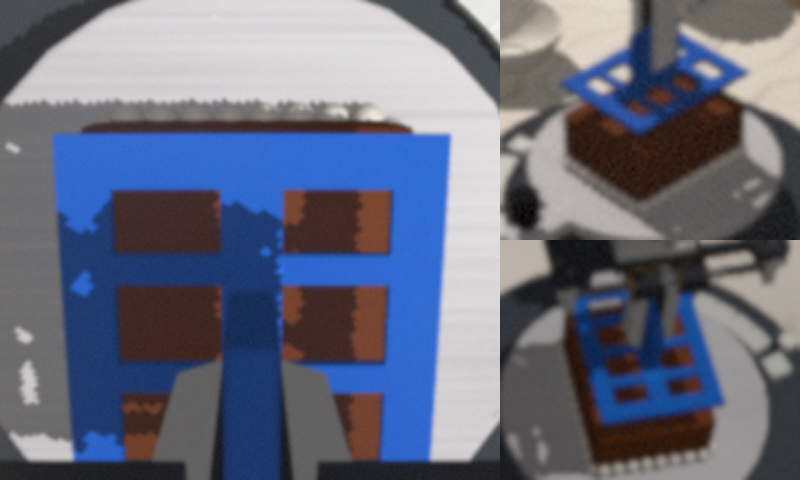

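Run:
```python
from h import *
np.set_printoptions(precision=2,suppress=True)
s=r.sense();R=s['tool_rot'];p=s['position'];c=cam('wrist')
n=np.array([np.cos(.714),np.sin(.714),0]);t=np.array([-n[1],n[0],0])
for z in(70,75,100,125): print(z,proj(c,[np.array([581.8,197.7,z])-65*n+k*50*t for k in(-1,1)]))
print('heading',np.arctan2(-R[1,0],-R[0,0]))
g=cv2.cvtColor(c['img'],cv2.COLOR_BGR2HSV)
for row in(150,151,152,153,154,155,156):
    x=np.where((g[row,220:430,0]<15)&(g[row,220:430,1]>110))[0]; print(row,x.min()+220 if len(x) else None,x.max()+220 if len(x) else None)
for col in(250,270,290,310,330,350,370,390,400):
    y=np.where((g[130:165,col,0]<15)&(g[130:165,col,1]>110))[0]; print(col,y+130)
a,b=cam('scene'),cam('side')
for q in(a,b):
    print(proj(q,[np.array([581.8,197.7,z])+i*65*n+j*50*t for z in(125,368.3-215.7) for i,j in((-1,-1),(-1,1),(1,1),(1,-1))]))
```

```text
70 [[255.71 150.46]
 [393.9  150.5 ]]
75 [[254.44 150.64]
 [395.14 150.68]]
100 [[247.37 151.64]
 [402.04 151.68]]
125 [[238.75 152.87]
 [410.46 152.91]]
heading 0.7152143088370103
150 None None
151 None None
152 353 393
153 335 398
154 363 401
155 None None
156 None None
250 []
270 []
290 []
310 []
330 []
350 [153]
370 [152 153]
390 [153 154]
400 [154]
[[351.35 242.89]
 [389.71 237.19]
 [403.24 280.41]
 [362.95 286.74]
 [351.96 236.6 ]
 [390.92 230.85]
 [404.75 274.45]
 [363.79 280.85]]
[[315.76 193.79]
 [289.8  177.05]
 [325.64 158.18]
 [351.79 173.39]
 [315.69 184.88]
 [289.38 168.27]
 [325.7  149.55]
 [352.2  164.63]]
```

All sightings agree within about 1 mm. Final descent to a 10 mm gap.

In the tool's units: 10 mm is 1, 5 mm is 0.5.

handwheel --deltas '[{"finger_gap":0,"d":[0.03,-0.05,0.5]},{"finger_gap":0,"d":[0.03,-0.05,1]},{"finger_gap":0,"d":[0.03,-0.05,1.5]},{"finger_gap":0,"d":[0.03,-0.05,1.75]},{"finger_gap":0,"d":[0.03,-0.05,1.75]},{"finger_gap":0,"d":[0.03,-0.05,1.75]},{"finger_gap":0,"d":[0.03,-0.05,1.75]},{"finger_gap":0,"d":[0.03,-0.05,1.75]},{"finger_gap":0,"d":[0.03,-0.05,1.75]}]'

```text
time: 16.65
position: [581.8, 197.8, 350.2]
tool_rot: [[-0.755, -0.656, 0.0], [-0.656, 0.755, -0.0], [-0.0, -0.0, -1.0]]
wrist_force: [-0.2, 0.1, -2.1]
grip_width: 12.0
grasp_force: 30.0
```

Run:
```python
from h import *
np.set_printoptions(precision=2,suppress=True)
s=r.sense();print(s['position'],s['joint_vel'])
n=np.array([np.cos(.714),np.sin(.714),0]);t=np.array([-n[1],n[0],0])
ks=[(-1,-1),(-1,1),(1,1),(1,-1)]
for nm in('scene','side'):
    c=cam(nm);h=cv2.cvtColor(c['img'],cv2.COLOR_BGR2HSV);m=cv2.inRange(h,(105,150,40),(125,255,255))
    k,l,S,_=cv2.connectedComponentsWithStats(m);i=1+np.argmax(S[1:,4]);ys,xs=np.where(l==i)
    for z in(135,139):
        q=proj(c,[np.array([581.8,197.8,z])+i_*65*n+j*50*t for i_,j in ks]);print(nm,z,q.min(0),q.max(0))
    print('seen',xs.min(),ys.min(),xs.max(),ys.max())
```

```text
[581.76 197.82 350.24] [-0.  0. -0.  0. -0.  0. -0.]
scene 135 [351.61 234.93] [403.82 284.65]
scene 139 [351.69 234.01] [404.03 283.8 ]
seen 355 241 402 284
side 135 [289.65 155.06] [351.94 190.57]
side 139 [289.59 153.81] [352.   189.28]
seen 292 156 349 189
```

```bash
python3 -c "
from cell import r
print(r.hand_in())"
```

```text
the job is handed in; nothing more can be done
None
```

Handed in at about 17 s: the plunger is home in the notch at the red stud, and the arm holds the stencil level, lined up with the cake to about 1 mm by my measurements, about 10 mm above its top.

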